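# Lock the puppet stand with its index pin

## Task

Lock this puppet-head stand against turning: take the long pin from the rack, stand it in the guide hole in the stand's top board, and turn the fresh plaster head until the hidden bushing below lets the pin drop in, stopping as soon as it catches so that the head is not twisted loose on its neck. Then push the pin fully home, so that its wooden grip sits on the top board. Be gentle: don't squeeze the head hard or force the pin, and leave the other things where they are.

Things in the scene. Friction and masses are not known exactly. Their poses are not given: they have to be found in the camera images.
- stand: Fixed wooden stand on the table: base board 170 x 170 x 18 mm, four corner posts, and a top board 170 x 170 x 20 mm whose upper face is 54 mm above the table. Origin on the table under the board's centre, which is also the upright turning axis of bushing and head; x points from the axis to the guide hole, z up.
- guide (a point): Centre of the mouth of the guide hole, in the stand's top face (54 mm up, 58 mm along the stand's x from the turning axis). Round, 11.5 mm wide with a 2 mm chamfer, straight down through the 20 mm top board. The pin put in it stands on the bushing's flange until one of the flange's holes comes under it; then it drops 12 mm by its own weight.
- head: White plaster puppet head, round, 56 mm across over an upright band 105 to 121 mm above the table; lower end 84, top 138 mm. Origin on the upright axis, at table height; the face looks to its -x. Turned by the band about its axis, either way, it turns neck and hidden bushing (0.14 N m). Its yaw tells nothing of where the bushing's holes are. Fresh: over 25 N a finger spoils it; 12 to 15 N are enough.
- pin_grip (a point): Centre of the long pin's grip, a dark wooden upright cylinder 20 mm wide, 26 mm tall, on a steel shaft 10 mm thick and 46 mm long. Loose, 60 g, begins upright in the rack. Height above the table: standing on the flange 91 mm, dropped in 79 mm, home 67 mm. z up along the pin. More than 20 N between pin and flange, down or sideways, bends it.
- pin_foot (a point): Centre of the foot of the long pin (3 mm chamfer), 59 mm below its grip centre; z up along the pin.
- short_pin: A short pin with a flat round head, 34 mm wide and 10 mm thick, on a 26 mm shaft: not wanted, leave it in the rack. Origin at its foot.
- rack: Fixed wooden block 50 x 130 x 52 mm (x, y, z) with two upright 12 mm holes, 30 mm deep, 70 mm apart along its y, in which the two pins stand (either way round); the long pin's grip then stands 16 mm clear of the block, its centre 81 mm above the table. Origin under its centre.
- jar: Glass jar, 72 mm wide, 110 mm tall: leave alone. Origin under its centre.
- brush_box: Open box 90 x 70 x 75 mm with brushes, 190 mm tall in all: leave alone. Origin under its centre.
- brush: Brush 170 mm long, lying on the table: leave alone. Origin under its middle.
- flange (a point): Point on the turning axis at the upper face of the bushing's flange, 32 mm up, hidden under the top board. The flange is a turning wooden disc, 32 down to 20 mm above the table, with four 13 mm holes, 90 degrees apart, on the guide hole's 58 mm circle. This point does not turn with it: the angle of the holes is not measured, and never begins lined up.
- plug (a point): Centre of the bore (13 mm, 2 mm chamfer) in the base board under the guide hole, 20 mm above the table (fixed). A cork plug fills it: the pin that dropped through the flange stands on it and must push it down the last 12 mm against about 5 N; it stays down. A pin pressed sideways by the bushing can bind: ease the head back a little (about 0.05 rad) first.
- neck: Wooden neck, 26 mm thick, 54 to 84 mm up, with a small tab under the face; fast on the bushing, same origin and axes as the head. The head only sticks to it: when the pin has caught, the bushing stops dead, and over 0.36 N m twists the head on the neck. Turned more than 0.2 rad (11 degrees) out of line with the neck it is torn loose: ruined.

How it is judged:
On the way, in this order (a step that is already met when the one before it is completed fails the run):
1. the long pin stands in the guide hole (horizontal distance between pin_foot and guide below 0.004 m and z of pin_foot in the frame of stand below 0.047 m).
2. the pin has dropped into a hole of the bushing (horizontal distance between pin_foot and guide below 0.004 m and z of pin_foot in the frame of stand below 0.026 m), for 0.1 s.
At the end, for the whole second after the job is handed in: The long pin stands upright (within 7 degrees) in the guide hole (within 4 mm), pushed through the bushing, with its grip within 2.5 mm of the top board; the head is at rest and within 0.2 rad of its place on the neck (horizontal distance between pin_foot and guide below 0.004 m and z of pin_foot in the frame of stand below 0.0105 m and angle between pin_grip's own z axis and vertical below 0.12 rad and linear speed of head below 0.02 m/s and angle between the x axis of head and the x axis of neck, either way round below 0.2 rad); the robot touches nothing.
It fails at once if the plaster head is squeezed with more than 50 N in all (25 N a finger) (contact force between the fingers and head above 50 N).
It fails at once if the pin is loaded with more than 20 N against the bushing (contact force between pin and bushing above 20 N).
It fails at once if a bystander is moved by more than 30 mm (distance of any of short_pin, jar, brush_box, brush from where it was at the start of the episode above 0.03 m).
It fails at once if the head is twisted more than 0.2 rad on its neck (angle between the x axis of head and the x axis of neck, either way round above 0.2 rad).
It also fails if it takes over 72 s, if anything falls off the work surface, if the arm or the gripper's body presses on something with over 40 N, if the wrist force passes 120 N, or if a joint passes its speed limit or range.

## Robot

A 6-joint arm with a two-finger parallel gripper is mounted at the origin on the work surface. World frame = base frame: x ahead of the robot, y to its left, z up, the work surface at z = 0. Lengths are in m, angles in rad, forces in N, time in s.
With the tool pointing down it reaches from about 0.2 to 0.875 m from the base axis. Payload 3.4 kg.
Tool frame: the origin (TCP) lies on the centre line of the jaws, within the pads' length; the fingertips stand 17 mm ahead of it and the grasp point (between the pads) lies 2 mm behind it; z points along the fingers, y is the line along which they close (so a half turn about z gives the same grasp; the last joint's range is limited). The gripper opens to 94 mm and grips with 3 to 60 N. Pads are 16 mm wide; open, the fingers measure 119 mm over their backs; the gripper's body (75 mm by 177 mm) begins 78 mm behind the grasp point.
Start: joints at [1.003, 0.276, 1.505, -0, 1.361, -0.121], TCP at [0.248, 0.519, 0.189] pointing down, gripper open.
Joint ranges: [-2.89, 2.89], [-0.75, 2.08], [0.22, 2.7], [-1.18, 4.32], [0.11, 2.71], [-2.7, 2.7]. Speed limits (rad/s): [2.57, 2.57, 3.14, 3.14, 3.14, 3.14].

## Interface

Orientations are given as a unit quaternion [x, y, z, w].
In Python, from station import bot, vision, hand_in gives the robot as it stands.
- The arm moves only by the tool carry_out, never from a script. Its arguments are lists of equal length, an entry for each row: "grip": the finger opening in m, from 0 to 0.094; "offset": the shift along the tool's x, y, z in m, a list of three; "rot": the turn, a rotation vector about the tool's x, y, z in rad, a list of three. In form: {"grip": [grip, ...], "offset": [[dx, dy, dz], ...], "rot": [[wx, wy, wz], ...]}. A call has 1 to 8 rows; each row shifts and turns the commanded pose from where the row before left it, along the tool's axes as they then stand; what a row does not reach is not made up. A row lasts 1/10 s, in which the tool goes at most 50 mm and 8.59 degrees, less where a joint would pass 70% of its speed; a pose out of reach is approached as far as the arm can. A call with a gripper value outside its range is refused whole. The fingers move at their own pace and stop on an object; "squeeze" is the grip in N (left out, the last holds). Time passes only in rows, so rows that do not move let the fingers close. It gives the time, the measured TCP pose, the force, the opening and the grip force at its end, in the units of the state.
- bot.observe(): the state, without advancing time (a new reading comes with each control period).
- vision.read_camera(name): name is "side" or "top"; returns a dict with "color" (400x640x3 uint8, red, green, blue), "z_map" (400x640 float32, m along the optical axis (not along the pixel's ray), 0 where there is no reading), "mtx" (3x3 intrinsics, pixels), "D" ([k1, k2, p1, p2, k3] as OpenCV has them; the pictures are not rectified), "origin" and "rotation" of the camera in the world. Camera axes: x right, y up, looking along -z (the intrinsics and any distortion apply to the point x, -y, -z); pixel columns grow to the right and rows downward; lengths in m; the calibration is good to about 2 mm. A picture is of the moment at which its call begins.
- hand_in(): hands the job in; it is judged then, once.
The state is a dict: "clock": time; "joints": joint angles; "qd": joint speeds; "joint_torque": joint torques, N m; "position": TCP position; "tcp_rot": TCP orientation; "ft_force": force on the tool from outside, world axes, zero at the start; "torque": the same for the moment, N m; "grip_width": opening from 0.0 (shut) to 1.0 (fully open); "finger_force": force on a finger pad.
Only numpy, scipy, OpenCV 4.12 (cv2) and the standard library are available. Lean on these libraries where they do the work, as an engineer would, in place of code of your own. Each camera call takes 0.05 s, during which the arm holds its last target. There are 200 camera calls.

## Working session

There is one attempt and no reset: what is moved stays moved. The work goes in short steps, Python scripts to look and compute and a tool call to move; the robot and the scene stay as the last step left them, time stands still between calls to the robot, and variables do not carry over. Pictures are saved under pics/ and viewed, at most 11 in all, crops included, and the job is handed in when it is done.

Besides the shell and the picture viewer there is one more tool, called by a JSON object that holds its "op" and its "data", one argument or row to a line. carry_out: Moves the arm, as the interface text tells. Its arguments: {"type":"object","properties":{"grip":{"type":"array","items":{"type":"number"}},"offset":{"type":"array","items":{"type":"array","items":{"type":"number"}}},"rot":{"type":"array","items":{"type":"array","items":{"type":"number"}}},"squeeze":{"type":"number"}},"required":["grip","offset","rot"]}

```bash
mkdir -p pics; ls
cat > h.py <<'E'
import numpy as np, cv2
from station import bot, vision
def unproj(c,u,v,z=None,h=None):
    p=cv2.undistortPoints(np.array([[[u,v]]],float),np.array(c["mtx"]),np.array(c["D"]))[0,0]
    d=np.array([p[0],-p[1],-1.0]); R=np.array(c["rotation"]).reshape(3,3) if np.size(c["rotation"])==9 else None
    if R is None:
        from scipy.spatial.transform import Rotation as Ro
        R=Ro.from_quat(c["rotation"]).as_matrix()
    o=np.array(c["origin"]); w=R@d
    if z is None: z=(h-o[2])/w[2]
    return o+w*z
def save(c,name,crop=None,s=1):
    im=c["color"][:,:,::-1]
    if crop: im=im[crop[1]:crop[3],crop[0]:crop[2]]
    cv2.imwrite("pics/"+name,cv2.resize(im,None,fx=s,fy=s,interpolation=cv2.INTER_CUBIC))
def load(n):
    return np.load(n,allow_pickle=True).item()
E
python3 - <<'E'
from h import *
for n in("top","side"):
    c=vision.read_camera(n); np.save(n+"0.npy",c,allow_pickle=True); save(c,n+"0.png",s=1.25)
    print(n,c["origin"],c["rotation"],c["mtx"],c["D"])
print(bot.observe())
E
```

```text
pics
top [0.40654703 0.02107178 1.00588766] [ 0.06303346 -0.04867508 -0.70275334  0.706962  ] [[378.95633849   0.         320.04596831]
 [  0.         378.95633849 199.99923688]
 [  0.           0.           1.        ]] [0.00237666 0.         0.         0.         0.        ]
side [ 0.42612826 -0.97507099  0.88967822] [ 0.42869182 -0.02873335 -0.05064765  0.90157226] [[442.15739841   0.         322.01540011]
 [  0.         442.15739841 197.70925045]
 [  0.           0.           1.        ]] [-0.01173468  0.          0.          0.          0.        ]
{'clock': 0.1, 'joints': array([ 1.00300055e+00,  2.76502470e-01,  1.50595712e+00, -1.07704196e-05,
        1.36073324e+00, -1.21023714e-01]), 'qd': array([ 0.00051597, -0.00191967, -0.00440345, -0.00077164, -0.00050281,
        0.00138879]), 'joint_torque': array([ 5.26342101e-04, -4.05453229e+01, -2.37777561e+01,  7.03998143e-02,
        2.98131758e-02, -5.39171276e-05]), 'position': array([0.24816755, 0.51810309, 0.18792767]), 'tcp_rot': array([ 2.21531617e-01,  9.75152861e-01, -7.54881046e-04, -2.65186045e-04]), 'ft_force': array([ 0.16956757, -0.66849434,  0.91407657]), 'torque': array([-0.00135682,  0.01389416, -0.04016145]), 'finger_force': 0.0, 'grip_width': 0.99746412064346}
```

View pics/top0.png

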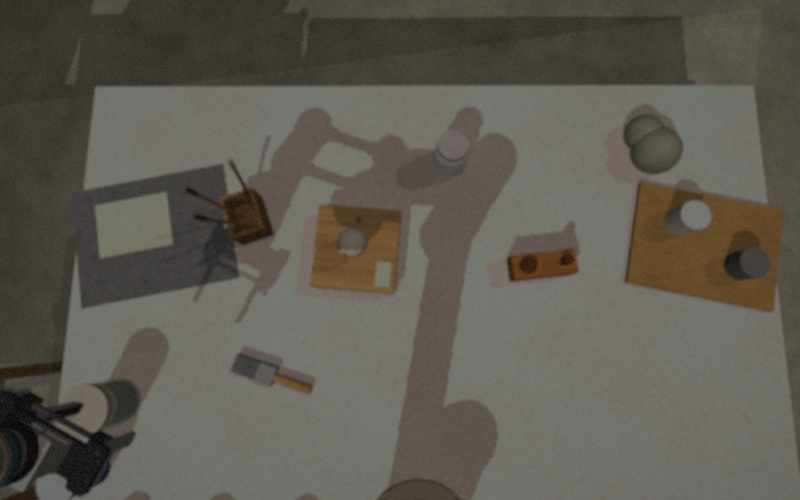

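View pics/side0.png

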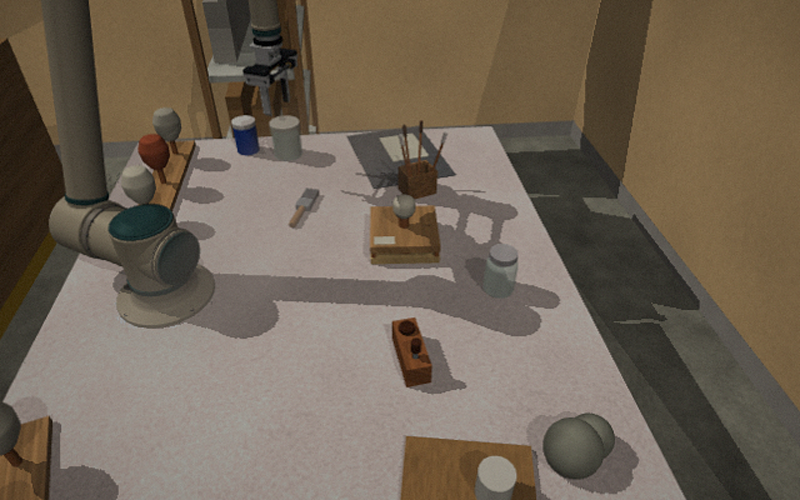

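The top view shows the stand at (356,250) with a dark hole at about (359,220), the rack at (543,265), the wide short pin at (529,265) and the long pin at (567,260). The brush box, jar and brush are clear of the stand. I'll enlarge the stand and rack.

Run:
```python
from h import *
c=load("top0.npy"); im=c["color"][:,:,::-1]
a=cv2.resize(im[155:245,240:330],(540,540),interpolation=cv2.INTER_CUBIC)
b=cv2.resize(im[190:235,398:472][:, :43+31],(0,0),fx=6,fy=6,interpolation=cv2.INTER_CUBIC)
a=cv2.resize(a,(400,400)); b=cv2.resize(b,(390,237))
o=np.zeros((400,800,3),np.uint8); o[:,:400]=a; o[:237,405:795]=b
o=np.clip(o*1.8,0,255).astype(np.uint8)
cv2.imwrite("pics/z1.png",o)
```

```text
(no output)
```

View pics/z1.png

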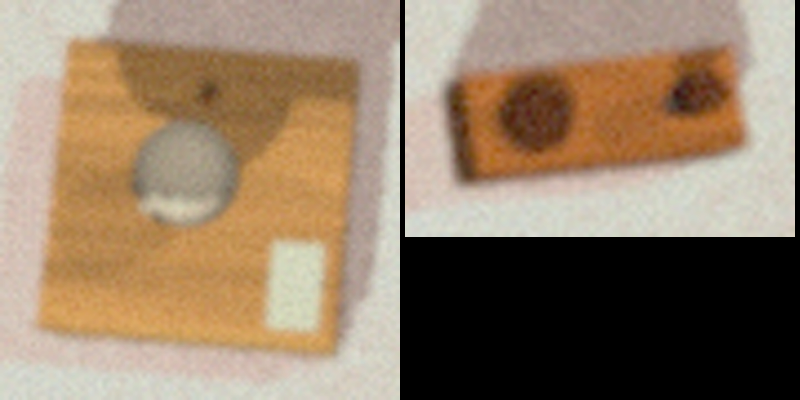

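The crop shows the stand's top corners at (70,42), (358,62), (336,355) and (40,328), with the hole at (209,92). In the rack crop, the short pin's head is at (536,112) and the long pin at (697,90).

Run:
```python
from h import *
c=load("top0.npy"); d=load("side0.npy")
A=lambda u,v:((u+.5)*90/400-.5+240,(v+.5)*90/400-.5+155)
B=lambda u,v:((u-405+.5)*74/390-.5+398,(v+.5)*45/237-.5+190)
P=np.array([unproj(c,*A(*p),h=.054) for p in((70,42),(358,62),(336,355),(40,328))])
print(P,"sides",np.linalg.norm(P-np.roll(P,1,0),axis=1)); ctr=P.mean(0); print("ctr",ctr)
g=unproj(c,*A(209,92),h=.054); print("guide",g,np.linalg.norm(g-ctr))
ex=(P[0]+P[1]-P[2]-P[3]);ex/=np.linalg.norm(ex); print("yaw",np.degrees(np.arctan2(ex[1],ex[0])),"guide pred",ctr+.058*ex)
# head centroid
print("head c",unproj(c,*A(185,174),h=.113))
R=np.array([unproj(c,*B(*p),h=.052) for p in((465,77),(735,47),(748,145),(470,180))])
print("rack",R.round(4),np.linalg.norm(R-np.roll(R,1,0),axis=1),R.mean(0))
ra=(R[0]+R[3]-R[1]-R[2]);ra/=np.linalg.norm(ra);print("rack y",ra,"pins",R.mean(0)+.035*ra,R.mean(0)-.035*ra)
print("short",unproj(c,*B(536,112),h=.062+.0),"long",unproj(c,*B(697,90),h=.094))
# depth in image near long pin
for p in((697,90),(690,80),(705,85)):
    u,v=map(round,B(*p)); print(c["z_map"][v-2:v+3,u-2:u+3].round(3)[2], unproj(c,u,v,z=c["z_map"][v,u]))
# side check: long pin
print("side long top",unproj(d,415/1.25,342/1.25,h=.094), "side guide", )
# depth-based head: points 0.10-0.14 high
vv,uu=np.mgrid[150:250,235:335]; q=np.array([unproj(c,u,v,z=c["z_map"][v,u]) for u,v in zip(uu.ravel(),vv.ravel())])
m=(q[:,2]>.09)&(np.hypot(*(q-ctr)[:,:2].T)<.05); print("head depth",m.sum(),q[m].min(0),q[m].max(0),q[m].mean(0))
for n,(x0,y0,x1,y1) in dict(rackpins=(440,195,465,225)).items():
    vv,uu=np.mgrid[y0:y1,x0:x1]; q=np.array([unproj(c,u,v,z=c["z_map"][v,u]) for u,v in zip(uu.ravel(),vv.ravel())])
    m=q[:,2]>.075; print(n,m.sum(),q[m].mean(0) if m.any() else 0,q[m].min(0),q[m].max(0))
```

```text
[[0.65190325 0.20944153 0.054     ]
 [0.64039001 0.0413582  0.054     ]
 [0.47066327 0.05250573 0.054     ]
 [0.48492697 0.22077013 0.054     ]] sides [0.16736014 0.16847718 0.17009243 0.16886789]
ctr [0.56197088 0.1310189  0.054     ]
guide [0.62231825 0.12758129 0.054     ] 0.06044520644604201
yaw -3.8190307858997663 guide pred [0.61984208 0.12715579 0.054     ]
head c [0.56364234 0.13298137 0.113     ]
rack [[ 0.5488 -0.1843  0.052 ]
 [ 0.564  -0.3138  0.052 ]
 [ 0.5166 -0.3175  0.052 ]
 [ 0.4992 -0.1852  0.052 ]] [0.04966578 0.13037854 0.04748862 0.13349013] [ 0.53214765 -0.25020523  0.052     ]
rack y [-0.1238107   0.99230586  0.        ] pins [ 0.52781427 -0.21547453  0.052     ] [ 0.53648102 -0.28493594  0.052     ]
short [ 0.53069343 -0.21512902  0.062     ] long [ 0.53701299 -0.28077231  0.094     ]
[0.918 0.915 0.915 0.917 0.913] [ 0.53636434 -0.28102074  0.09313903]
[0.958 0.925 0.916 0.92  0.915] [ 0.54124753 -0.2788818   0.09305088]
[0.914 0.914 0.916 0.916 0.916] [ 0.53888463 -0.28606617  0.09273931]
side long top [ 0.53677832 -0.28780516  0.094     ] side guide
head depth 453 [0.53731224 0.10389734 0.10289541] [0.59037006 0.15924779 0.141063  ] [0.56159642 0.12968936 0.13187546]
rackpins 73 [ 0.52977419 -0.27193602  0.12774065] [ 0.40654703 -0.29625299  0.07506515] [0.54414713 0.02107178 1.00588766]
```

{"op": "carry_out", "data": {
  "grip": [0.094, 0.094, 0.094, 0.094, 0.094, 0.094, 0.094, 0.094],
  "offset": [
    [0, 0, -0.02],
    [0, 0, -0.02],
    [0, 0, -0.02],
    [-0.014, -0.04, 0],
    [-0.014, -0.04, 0],
    [-0.014, -0.04, 0],
    [-0.014, -0.04, 0],
    [-0.014, -0.04, 0]
  ],
  "rot": [
    [0, 0, -0.149],
    [0, 0, -0.149],
    [0, 0, -0.149],
    [0, 0, 0],
    [0, 0, 0],
    [0, 0, 0],
    [0, 0, 0],
    [0, 0, 0]
  ],
  "squeeze": 15
}}

```text
clock: 0.9
position: [0.3185, 0.3169, 0.2483]
tcp_rot: [-0.0, 1.0, -0.0, -0.0]
ft_force: [0.7, 0.4, 0.2]
grip_width: 0.998
finger_force: 0.0
```

{"op": "carry_out", "data": {
  "grip": [0.094, 0.094, 0.094, 0.094, 0.05, 0.05, 0.05, 0.05],
  "offset": [
    [-0.014, -0.04, 0],
    [-0.014, -0.04, 0],
    [-0.014, -0.04, 0],
    [-0.014, -0.04, 0],
    [-0.014, -0.04, 0],
    [-0.014, -0.04, 0],
    [-0.014, -0.04, 0],
    [-0.014, -0.04, 0]
  ],
  "rot": [
    [0, 0, 0],
    [0, 0, 0],
    [0, 0, 0],
    [0, 0, 0],
    [0, 0, 0],
    [0, 0, 0],
    [0, 0, 0],
    [0, 0, 0]
  ]
}}

```text
clock: 1.7
position: [0.4306, -0.003, 0.2485]
tcp_rot: [0.0, 1.0, 0.0, -0.0]
ft_force: [0.4, 1.2, 0.0]
grip_width: 0.695
finger_force: 0.0
```

{"op": "carry_out", "data": {
  "grip": [0.04, 0.04, 0.04, 0.04, 0.04, 0.04, 0.04, 0.04],
  "offset": [
    [-0.014, -0.04, 0],
    [-0.014, -0.04, 0],
    [-0.014, -0.04, 0],
    [-0.014, -0.04, 0],
    [-0.014, -0.04, 0],
    [-0.014, -0.04, 0],
    [-0.014, -0.04, 0],
    [0, 0, 0]
  ],
  "rot": [
    [0, 0, 0],
    [0, 0, 0],
    [0, 0, 0],
    [0, 0, 0],
    [0, 0, 0],
    [0, 0, 0],
    [0, 0, 0],
    [0, 0, 0]
  ]
}}

```text
clock: 2.5
position: [0.5296, -0.2864, 0.2466]
tcp_rot: [0.002, 1.0, -0.001, -0.001]
ft_force: [-0.5, 1.3, -0.6]
grip_width: 0.423
finger_force: 0.0
```

{"op": "carry_out", "data": {
  "grip": [0.04, 0.04, 0.04, 0.04],
  "offset": [
    [-0.006, 0.001, 0.04],
    [0, 0, 0.04],
    [0, 0, 0.02],
    [0, 0, 0]
  ],
  "rot": [
    [0, 0, 0],
    [0, 0, 0],
    [0, 0, 0],
    [0, 0, 0]
  ]
}}

```text
clock: 2.9
position: [0.5319, -0.2778, 0.1449]
tcp_rot: [-0.0, 1.0, 0.003, -0.003]
ft_force: [-0.2, 0.5, -0.2]
grip_width: 0.426
finger_force: 0.0
```

Run:
```python
from h import *
print(bot.observe()["position"])
c=vision.read_camera("side"); a=c["color"][215:325,280:390][:,:,::-1]
a=cv2.resize(a,(550,550),interpolation=cv2.INTER_CUBIC)
cv2.imwrite("pics/s1.png",np.clip(a*1.3,0,255).astype(np.uint8)); np.save("side1.npy",c,allow_pickle=True)
```

```text
[ 0.53190299 -0.277796    0.14492313]
```

View pics/s1.png

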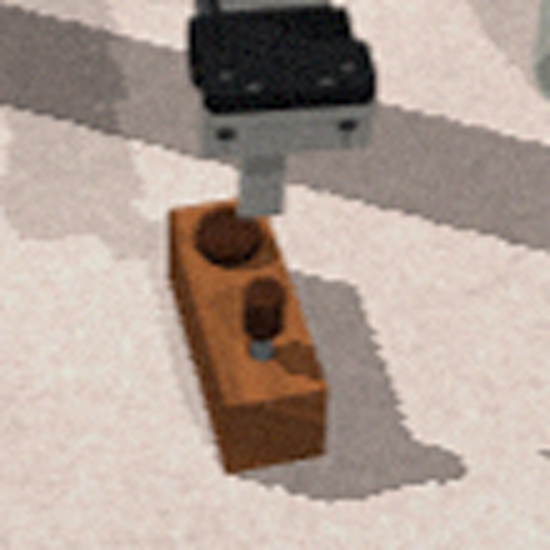

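The long pin's grip spans about (267,285) at its top centre to (262,335) at its base. The near fingertip's lower edge is at (262,213), above and behind it.

Run:
```python
from h import *
c=load("side1.npy"); A=lambda u,v:((u+.5)/5-.5+280,(v+.5)/5-.5+215)
print("grip top",unproj(c,*A(266,287),h=.094),"block pt at pin base",unproj(c,*A(262,355),h=.052))
print("tip lower edge, z .128",unproj(c,*A(262,214),h=.128))
u,v=map(round,A(264,310)); print("axis via depth",unproj(c,u,v,z=c["z_map"][v,u]))
# rack corners at h=.052
R=np.array([unproj(c,*A(*p),h=.052) for p in((170,212),(325,380),(222,405))]);print(R)
print("ctr",(R[0]+R[1])/2)
for i in range(3):print(bot.observe()["position"])
```

```text
grip top [ 0.53932098 -0.28309695  0.094     ] block pt at pin base [ 0.53755882 -0.28915492  0.052     ]
tip lower edge, z .128 [ 0.53867814 -0.26789203  0.128     ]
axis via depth [ 0.5357198  -0.29608514  0.09159748]
[[ 0.50292188 -0.19080778  0.052     ]
 [ 0.565459   -0.30754217  0.052     ]
 [ 0.51475807 -0.31694223  0.052     ]]
ctr [ 0.53419044 -0.24917498  0.052     ]
[ 0.53346629 -0.27889723  0.14734963]
[ 0.53346629 -0.27889723  0.14734963]
[ 0.53346629 -0.27889723  0.14734963]
```

Run:
```python
from h import *
c=load("side1.npy"); A=lambda u,v:(round((u+.5)/5-.5+280),round((v+.5)/5-.5+215))
for p in((262,165),(262,185),(262,200),(262,210),(250,200),(275,200),(220,130),(350,125),(265,290),(264,310),(263,325),(240,330),(265,380)):
    u,v=A(*p); print(p,unproj(c,u,v,z=c["z_map"][v,u]).round(4))
print(bot.observe()["grip_width"],bot.observe()["tcp_rot"],bot.observe()["position"])
```

```text
(262, 165) [ 0.5312 -0.3109  0.2037]
(262, 185) [ 0.5316 -0.31    0.1905]
(262, 200) [ 0.5318 -0.3097  0.1807]
(262, 210) [ 0.5316 -0.3121  0.1769]
(250, 200) [ 0.5272 -0.3111  0.1827]
(275, 200) [ 0.5386 -0.3095  0.1797]
(220, 130) [ 0.5072 -0.3592  0.275 ]
(350, 125) [ 0.5593 -0.3585  0.2716]
(265, 290) [ 0.5393 -0.2867  0.0945]
(264, 310) [ 0.5357 -0.2961  0.0916]
(263, 325) [ 0.5358 -0.2969  0.0819]
(240, 330) [ 0.5295 -0.2755  0.0539]
(265, 380) [ 0.5376 -0.3067  0.0533]
0.42283009160107526 [-3.18749016e-04  9.99997940e-01  1.27168103e-03 -1.54979769e-03] [ 0.53346629 -0.27889723  0.14734963]
```

Run:
```python
from h import *
c=vision.read_camera("side")
u0,v0=332,257
for v in range(245,275,2):
    print(v,unproj(c,u0,v,z=c["z_map"][v,u0]).round(4))
print(bot.observe()["position"])
```

```text
245 [ 0.5307 -0.3125  0.2145]
247 [ 0.5312 -0.31    0.2059]
249 [ 0.5313 -0.3105  0.2003]
251 [ 0.5313 -0.3111  0.1947]
253 [ 0.5315 -0.3113  0.1887]
255 [ 0.532  -0.3089  0.1798]
257 [ 0.5318 -0.3111  0.1759]
259 [ 0.5488 -0.2049  0.0542]
261 [ 0.5464 -0.2212  0.0646]
263 [ 0.5459 -0.2252  0.0616]
265 [ 0.5461 -0.2252  0.0542]
267 [ 0.5454 -0.2305  0.0526]
269 [ 0.5442 -0.2393  0.0551]
271 [ 0.5379 -0.2793  0.0935]
273 [ 0.5369 -0.2867  0.0948]
[ 0.53463054 -0.27978119  0.14900731]
```

Run:
```python
from h import *
c=load("side0.npy")
for (u,v0,v1) in ((212,75,96),(228,75,96)):
  for du in(-1,1):
    for v in range(v0,v1,2): print(u+du,v,unproj(c,u+du,v,z=c["z_map"][v,u+du]).round(3))
print(bot.observe()["position"],bot.observe()["joints"].round(3))
```

```text
211 75 [0.224 0.47  0.271]
211 77 [0.225 0.459 0.268]
211 79 [0.223 0.465 0.258]
211 81 [0.222 0.463 0.252]
211 83 [0.221 0.463 0.245]
211 85 [0.22  0.465 0.237]
211 87 [0.218 0.47  0.227]
211 89 [0.218 0.464 0.223]
211 91 [ 0.104  1.24  -0.148]
211 93 [ 0.103  1.233 -0.156]
211 95 [ 0.101  1.236 -0.169]
213 75 [0.232 0.465 0.272]
213 77 [0.231 0.463 0.266]
213 79 [0.23  0.462 0.26 ]
213 81 [0.229 0.462 0.253]
213 83 [0.228 0.46  0.246]
213 85 [0.228 0.456 0.241]
213 87 [0.225 0.465 0.229]
213 89 [0.224 0.466 0.222]
213 91 [0.222 0.473 0.211]
213 93 [ 0.112  1.243 -0.161]
213 95 [ 0.111  1.241 -0.172]
227 75 [0.267 0.572 0.224]
227 77 [0.267 0.559 0.222]
227 79 [0.265 0.569 0.21 ]
227 81 [ 0.195  1.229 -0.091]
227 83 [ 0.193  1.233 -0.104]
227 85 [ 0.192  1.232 -0.115]
227 87 [ 0.191  1.224 -0.122]
227 89 [ 0.188  1.241 -0.141]
227 91 [ 0.188  1.232 -0.148]
227 93 [0.249 0.655 0.115]
227 95 [0.249 0.641 0.113]
229 75 [0.275 0.562 0.228]
229 77 [0.274 0.559 0.222]
229 79 [0.273 0.563 0.213]
229 81 [ 0.204  1.238 -0.095]
229 83 [ 0.203  1.233 -0.104]
229 85 [ 0.201  1.239 -0.118]
229 87 [ 0.201  1.232 -0.126]
229 89 [ 0.199  1.235 -0.139]
229 91 [ 0.197  1.239 -0.152]
229 93 [0.257 0.653 0.115]
229 95 [0.257 0.638 0.114]
[ 0.53463054 -0.27978119  0.14900731] [-0.598  0.342  1.507  0.     1.293 -2.169]
```

{"op": "carry_out", "data": {
  "grip": [0.04, 0.04],
  "offset": [
    [0, 0, 0],
    [0, 0, 0]
  ],
  "rot": [
    [0, 0, 0],
    [0, 0, 0]
  ]
}}

```text
clock: 3.2
position: [0.5356, -0.2808, 0.1505]
tcp_rot: [-0.0, 1.0, -0.001, 0.001]
ft_force: [0.5, 0.4, -0.2]
grip_width: 0.424
finger_force: 0.0
```

{"op": "carry_out", "data": {
  "grip": [0.04, 0.04, 0.04, 0.04],
  "offset": [
    [0, -0.003, 0.02],
    [0, 0, 0.02],
    [0, 0, 0.021],
    [0, 0, 0]
  ],
  "rot": [
    [0, 0, 0],
    [0, 0, 0],
    [0, 0, 0],
    [0, 0, 0]
  ]
}}

```text
clock: 3.6
position: [0.5332, -0.2824, 0.086]
tcp_rot: [-0.0, 1.0, 0.001, -0.002]
ft_force: [-0.1, 0.7, 1.0]
grip_width: 0.428
finger_force: 0.0
```

Run:
```python
from h import *
c=vision.read_camera("side"); a=c["color"][215:325,280:390][:,:,::-1]
a=cv2.resize(a,(550,550),interpolation=cv2.INTER_CUBIC)
cv2.imwrite("pics/s2.png",np.clip(a*1.3,0,255).astype(np.uint8)); np.save("side2.npy",c,allow_pickle=True)
print(bot.observe()["position"])
```

```text
[ 0.53426692 -0.28306239  0.08754568]
```

View pics/s2.png

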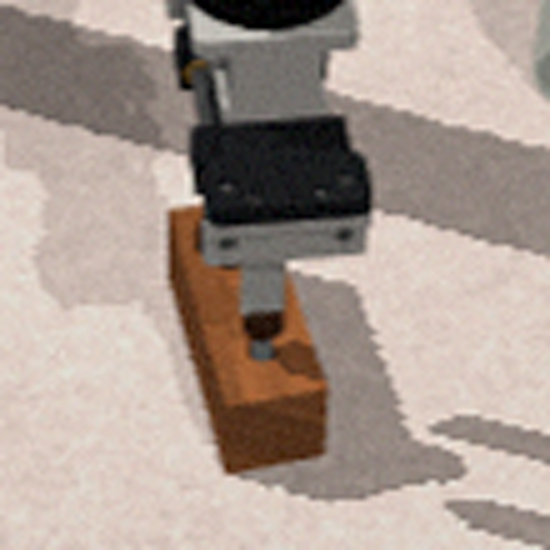

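The near finger's tip ends at about (262,312), hiding the upper part of the grip, and the shaft shows at (262,350). By depth the tips look higher than the stated 17 mm below TCP. Closing here will show which is right without harm.

{"op": "carry_out", "data": {
  "grip": [0.015, 0.015, 0.015, 0.015, 0.015, 0.015],
  "offset": [
    [0, 0, 0],
    [0, 0, 0],
    [0, 0, 0],
    [0, 0, 0],
    [0, 0, 0],
    [0, 0, 0]
  ],
  "rot": [
    [0, 0, 0],
    [0, 0, 0],
    [0, 0, 0],
    [0, 0, 0],
    [0, 0, 0],
    [0, 0, 0]
  ],
  "squeeze": 8
}}

```text
clock: 4.25
position: [0.5347, -0.2834, 0.0878]
tcp_rot: [-0.0, 1.0, -0.0, 0.0]
ft_force: [-0.2, 0.3, -0.4]
grip_width: 0.158
finger_force: 0.0
```

Run:
```python
from h import *
c=vision.read_camera("side"); np.save("side3.npy",c,allow_pickle=True)
for u in (330,333):
  for v in range(262,292,2): print(u,v,unproj(c,u,v,z=c["z_map"][v,u]).round(3),c["color"][v,u])
print(bot.observe()["position"])
```

```text
330 262 [ 0.519 -0.364  0.219] [87 86 81]
330 264 [ 0.52  -0.363  0.211] [88 88 83]
330 266 [ 0.52  -0.361  0.202] [89 89 84]
330 268 [ 0.529 -0.303  0.131] [72 72 68]
330 270 [ 0.529 -0.304  0.125] [88 89 85]
330 272 [ 0.53  -0.303  0.118] [89 92 87]
330 274 [ 0.532 -0.29   0.096] [55 29 15]
330 276 [ 0.531 -0.294  0.093] [35 17 15]
330 278 [ 0.532 -0.292  0.084] [27 10  0]
330 280 [ 0.532 -0.293  0.078] [32 18 11]
330 282 [ 0.534 -0.279  0.054] [42 15  7]
330 284 [ 0.533 -0.286  0.055] [67 59 54]
330 286 [ 0.532 -0.291  0.054] [72 55 42]
330 288 [ 0.531 -0.298  0.055] [128  76  42]
330 290 [ 0.531 -0.303  0.053] [126  74  43]
333 262 [ 0.526 -0.365  0.218] [93 88 85]
333 264 [ 0.526 -0.363  0.211] [92 90 86]
333 266 [ 0.526 -0.364  0.205] [87 87 83]
333 268 [ 0.536 -0.304  0.131] [74 74 74]
333 270 [ 0.536 -0.304  0.125] [89 88 86]
333 272 [ 0.537 -0.303  0.116] [84 82 77]
333 274 [ 0.539 -0.29   0.095] [57 32 18]
333 276 [ 0.538 -0.296  0.095] [44 27 19]
333 278 [ 0.538 -0.297  0.089] [35 21 15]
333 280 [ 0.538 -0.296  0.08 ] [35 22 16]
333 282 [ 0.539 -0.294  0.071] [17  4  0]
333 284 [ 0.54  -0.29   0.059] [55 61 61]
333 286 [ 0.539 -0.293  0.054] [50 57 54]
333 288 [ 0.539 -0.299  0.055] [113  70  37]
333 290 [ 0.538 -0.304  0.054] [117  70  38]
[ 0.53464107 -0.28336036  0.08771799]
```

The fingers shut past 20 mm on nothing, and the tips are seen at z≈0.112. So the true TCP is about 41 mm higher than reported (x and y agree). I'll open, go 40 mm lower and grip.

{"op": "carry_out", "data": {
  "grip": [0.04, 0.04, 0.04, 0.04, 0.04, 0.04, 0.04],
  "offset": [
    [-0.001, -0.0015, 0],
    [0, 0, 0],
    [0, 0, 0],
    [0, 0, 0.015],
    [0, 0, 0.015],
    [0, 0, 0.01],
    [0, 0, 0]
  ],
  "rot": [
    [0, 0, 0],
    [0, 0, 0],
    [0, 0, 0],
    [0, 0, 0],
    [0, 0, 0],
    [0, 0, 0],
    [0, 0, 0]
  ]
}}

```text
clock: 5.0
position: [0.5346, -0.2841, 0.0461]
tcp_rot: [-0.0, 1.0, 0.001, -0.001]
ft_force: [0.0, 0.1, -0.4]
grip_width: 0.423
finger_force: 0.0
```

{"op": "carry_out", "data": {
  "grip": [0.01, 0.01, 0.01, 0.01, 0.01, 0.01],
  "offset": [
    [0, 0, 0],
    [0, 0, 0],
    [0, 0, 0],
    [0, 0, 0],
    [0, 0, 0],
    [0, 0, 0]
  ],
  "rot": [
    [0, 0, 0],
    [0, 0, 0],
    [0, 0, 0],
    [0, 0, 0],
    [0, 0, 0],
    [0, 0, 0]
  ],
  "squeeze": 8
}}

```text
clock: 5.6
position: [0.5361, -0.2852, 0.0483]
tcp_rot: [-0.0, 1.0, -0.0, 0.001]
ft_force: [0.0, 0.1, 2.2]
grip_width: 0.211
finger_force: 8.0
```

Run:
```python
from h import *
c=vision.read_camera("side"); np.save("side4.npy",c,allow_pickle=True)
for u in (330,333):
  for v in range(276,292,2): print(u,v,unproj(c,u,v,z=c["z_map"][v,u]).round(3),c["color"][v,u])
print(bot.observe()["position"])
```

```text
330 276 [ 0.52  -0.365  0.177] [87 86 83]
330 278 [ 0.52  -0.365  0.17 ] [87 88 85]
330 280 [ 0.53  -0.306  0.093] [81 80 77]
330 282 [ 0.53  -0.307  0.087] [87 87 84]
330 284 [ 0.53  -0.305  0.078] [91 90 87]
330 286 [ 0.533 -0.288  0.05 ] [75 54 43]
330 288 [ 0.531 -0.299  0.055] [122  73  40]
330 290 [ 0.531 -0.305  0.055] [124  75  41]
333 276 [ 0.527 -0.365  0.176] [89 88 87]
333 278 [ 0.527 -0.366  0.171] [85 82 80]
333 280 [ 0.536 -0.307  0.094] [75 76 74]
333 282 [ 0.536 -0.31   0.09 ] [91 88 85]
333 284 [ 0.537 -0.306  0.078] [94 92 89]
333 286 [ 0.54  -0.29   0.051] [50 53 55]
333 288 [ 0.539 -0.299  0.055] [114  67  37]
333 290 [ 0.538 -0.306  0.056] [101  59  32]
[ 0.53609881 -0.28520931  0.04825766]
```

{"op": "carry_out", "data": {
  "grip": [0.01, 0.01, 0.01, 0.01, 0.01, 0.01, 0.01, 0.01],
  "offset": [
    [0, 0, -0.02],
    [0, 0, -0.035],
    [0, 0, -0.035],
    [0, 0, -0.03],
    [-0.0085, 0.041, 0],
    [-0.0085, 0.041, 0],
    [-0.0085, 0.041, 0],
    [-0.0085, 0.041, 0]
  ],
  "rot": [
    [0, 0, 0],
    [0, 0, 0],
    [0, 0, 0],
    [0, 0, 0],
    [0, 0, 0],
    [0, 0, 0],
    [0, 0, 0],
    [0, 0, 0]
  ],
  "squeeze": 15
}}

```text
clock: 6.45
position: [0.5693, -0.1193, 0.1674]
tcp_rot: [0.0, 1.0, 0.0, -0.0]
ft_force: [0.7, 0.2, -0.8]
grip_width: 0.207
finger_force: 15.0
```

{"op": "carry_out", "data": {
  "grip": [0.01, 0.01, 0.01, 0.01, 0.01, 0.01, 0.01, 0.01],
  "offset": [
    [-0.0085, 0.041, 0],
    [-0.0085, 0.041, 0],
    [-0.0085, 0.041, 0],
    [-0.0085, 0.041, 0],
    [-0.0085, 0.041, 0],
    [-0.0085, 0.041, 0],
    [0, 0.002, 0],
    [0, 0, 0]
  ],
  "rot": [
    [0, 0, 0],
    [0, 0, 0],
    [0, 0, 0],
    [0, 0, 0],
    [0, 0, 0],
    [0, 0, 0],
    [0, 0, 0],
    [0, 0, 0]
  ]
}}

```text
clock: 7.25
position: [0.62, 0.1279, 0.1669]
tcp_rot: [-0.001, 1.0, -0.0, -0.001]
ft_force: [0.8, -0.9, -0.8]
grip_width: 0.209
finger_force: 15.0
```

{"op": "carry_out", "data": {
  "grip": [0.01, 0.01, 0.01, 0.01, 0.01, 0.01],
  "offset": [
    [0, 0, 0.03],
    [0, 0, 0.025],
    [0, 0, 0.015],
    [0, 0, 0],
    [0, 0, 0],
    [0, 0, 0]
  ],
  "rot": [
    [0, 0, 0],
    [0, 0, 0],
    [0, 0, 0],
    [0, 0, 0],
    [0, 0, 0],
    [0, 0, 0]
  ]
}}

```text
clock: 7.85
position: [0.6214, 0.1264, 0.099]
tcp_rot: [0.0, 1.0, 0.0, 0.001]
ft_force: [1.0, -0.5, -0.0]
grip_width: 0.208
finger_force: 15.0
```

Run:
```python
from h import *
print(bot.observe()["position"])
o=[]
for n,b in(("side",(290,130,360,210)),("top",(250,150,320,230))):
    c=vision.read_camera(n); np.save(n+"5.npy",c,allow_pickle=True)
    o.append(cv2.resize(c["color"][b[1]:b[3],b[0]:b[2]][:,:,::-1],(394,450),interpolation=cv2.INTER_CUBIC))
cv2.imwrite("pics/s5.png",np.clip(np.hstack(o)*1.5,0,255).astype(np.uint8));
```

```text
[0.62144931 0.12639305 0.09898865]
```

View pics/s5.png

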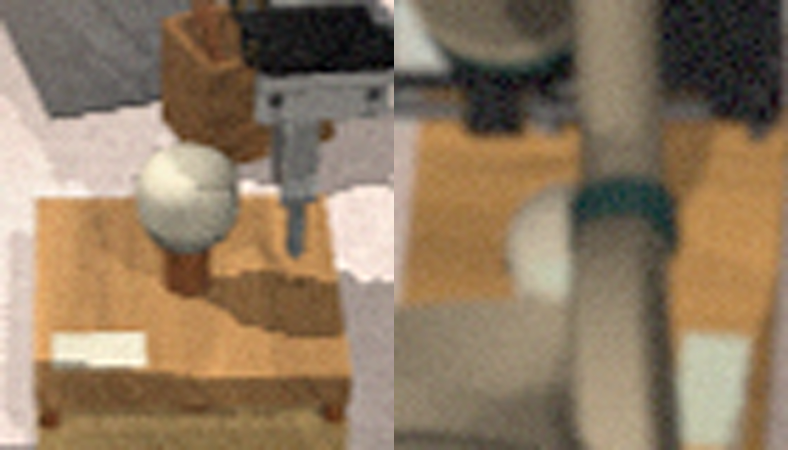

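Left (side) view: the pin is held upright with its foot at about (294,258), above the board and to the right of the head. The arm hides the hole in the top view.

Run:
```python
from h import *
c=load("side5.npy")
f=lambda u,v:((u+.5)*70/394-.5+290,(v+.5)*80/450-.5+130)
for h in(.069,.073,.077):print("foot",unproj(c,*f(294,255),h=h))
for v in(225,240,250):
    u,w=map(round,f(295,v)); print(unproj(c,u,w,z=c["z_map"][w,u]).round(4))
c=load("side0.npy"); b=(315,160,355,195)
a=c["color"][b[1]:b[3],b[0]:b[2]][:,:,::-1]
# darkest around the expected guide
g=c["color"].sum(2).astype(int)
for v in range(163,176): print(v,g[v,328:350])
cv2.imwrite("pics/s6.png",np.clip(cv2.resize(a,None,fx=14,fy=14,interpolation=cv2.INTER_CUBIC)*1.5,0,255).astype(np.uint8))
```

```text
foot [0.62512507 0.13303605 0.069     ]
foot [0.62415515 0.12763512 0.073     ]
foot [0.62318524 0.12223418 0.077     ]
[0.624  0.1276 0.092 ]
[0.6231 0.1209 0.0892]
[0.6232 0.1197 0.0824]
163 [312 299 284 240 348 448 425 430 430 421 434 422 441 377 279 274 294 288
 292 295 291 288]
164 [316 311 270 220 302 410 391 384 371 394 393 400 381 373 335 328 307 311
 281 278 290 292]
165 [297 277 247 201 253 307 290 267 282 295 297 301 305 291 296 306 288 275
 269 319 391 421]
166 [277 257 242 193 239 288 275 262 249 257 286 290 278 276 298 301 283 254
 252 316 430 467]
167 [262 249 238 223 256 291 289 274 255 277 284 293 277 274 281 302 278 259
 266 264 361 454]
168 [250 250 231 225 259 289 272 270 262 257 284 297 287 269 278 287 287 266
 259 224 343 467]
169 [251 235 233 207 264 287 289 271 243 250 276 295 290 278 270 304 300 282
 223 166 349 463]
170 [221 219 207 252 297 291 283 273 254 263 268 300 303 241 204 201 198 195
 190 160 288 442]
171 [223 191 223 300 305 278 296 262 262 247 282 255 200 189 166 180 183 164
 163 161 242 389]
172 [172 185 264 293 292 278 294 281 244 259 241 196 196 173 176 185 173 170
 160 166 234 394]
173 [207 263 289 296 286 290 297 287 232 182 181 183 185 192 175 186 190 173
 166 158 241 377]
174 [256 279 285 296 294 290 296 252 170 162 182 183 201 187 179 171 169 170
 164 164 205 364]
175 [263 270 281 302 294 285 291 242 160 159 169 195 189 178 173 166 173 177
 165 166 155 339]
```

View pics/s6.png

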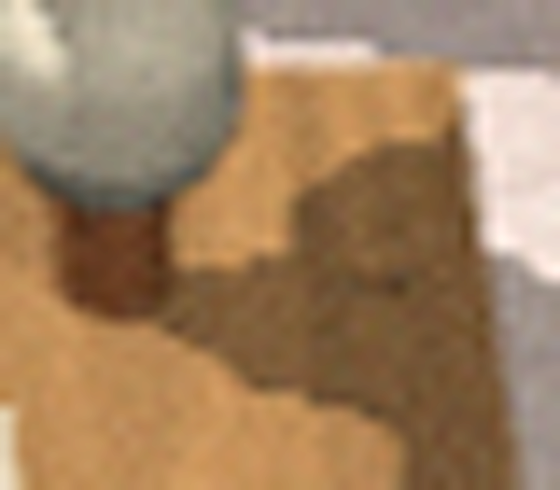

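The hole shows as a dark slit at about (390,283) in this crop, to the right of the neck.

Run:
```python
from h import *
c=load("side0.npy"); print("guide side",unproj(c,315+(390.5)/14-.5,160+283.5/14-.5,h=.054))
f=lambda u,v:(u/1.25,v/1.25)
# top board corners in side0 (800x500 px): left-far, right-far, right-near, left-near
P=np.array([unproj(c,(u+.5)/1.25-.5,(v+.5)/1.25-.5,h=.054) for u,v in((371,208),(435,207),(439,249),(371,248))]);print(P,P.mean(0))
g=c["color"].sum(2).astype(int)
for v in range(177,184): print(v,g[v,334:350])
```

```text
guide side [0.62667074 0.12757963 0.054     ]
[[0.4886441  0.21616418 0.054     ]
 [0.65660267 0.20319059 0.054     ]
 [0.63794052 0.0294072  0.054     ]
 [0.47671674 0.05035495 0.054     ]] [0.56497601 0.12477923 0.054     ]
177 [310 251 182 168 166 182 189 179 183 183 175 184 173 172 150 312]
178 [218 194 166 156 178 173 192 207 182 182 175 174 166 166 167 212]
179 [187 180 176 168 160 163 158 176 162 161 159 158 189 172 169 209]
180 [194 188 186 160 157 169 153 150 141 120 163 168 157 168 170 182]
181 [176 188 189 167 178 163 176 178 169 159 168 163 178 186 170 182]
182 [180 197 179 179 162 161 178 179 175 179 162 169 167 172 186 150]
183 [189 177 182 157 151 168 191 176 177 173 177 172 172 162 163 172]
```

{"op": "carry_out", "data": {
  "grip": [0.01, 0.01, 0.01, 0.01, 0.01, 0.01],
  "offset": [
    [-0.001, 0.001, 0.007],
    [0, 0, 0.007],
    [0, 0, 0.006],
    [0, 0, 0.005],
    [0, 0, 0.003],
    [0, 0, 0]
  ],
  "rot": [
    [0, 0, 0],
    [0, 0, 0],
    [0, 0, 0],
    [0, 0, 0],
    [0, 0, 0],
    [0, 0, 0]
  ]
}}

```text
clock: 8.55
position: [0.6208, 0.1281, 0.0687]
tcp_rot: [-0.0, 1.0, -0.0, -0.001]
ft_force: [-0.5, -0.1, -1.5]
grip_width: 0.212
finger_force: 15.0
```

{"op": "carry_out", "data": {
  "grip": [0.01, 0.01, 0.01, 0.01, 0.01],
  "offset": [
    [0, 0, 0.002],
    [0, 0, 0.002],
    [0, 0, 0.002],
    [0, 0, 0],
    [0, 0, 0]
  ],
  "rot": [
    [0, 0, 0],
    [0, 0, 0],
    [0, 0, 0],
    [0, 0, 0],
    [0, 0, 0]
  ]
}}

```text
clock: 9.05
position: [0.6211, 0.128, 0.0633]
tcp_rot: [-0.0, 1.0, -0.0, -0.0]
ft_force: [-1.6, -0.3, -1.1]
grip_width: 0.206
finger_force: 15.0
```

Run:
```python
from h import *
s=bot.observe();print(s["position"],s["ft_force"],s["torque"])
c=vision.read_camera("side");np.save("side7.npy",c,allow_pickle=True)
for u in (341,343,345):
  for v in range(164,184,1): print(u,v,unproj(c,u,v,z=c["z_map"][v,u]).round(3),c["color"][v,u])
```

```text
[0.62108643 0.12800426 0.06333408] [-1.56188498 -0.3338851  -1.1249113 ] [-0.18152975  0.45843343 -0.00048446]
341 164 [0.617 0.108 0.129] [71 69 67]
341 165 [0.616 0.102 0.129] [69 68 67]
341 166 [0.617 0.108 0.121] [70 68 64]
341 167 [0.617 0.109 0.117] [69 69 65]
341 168 [0.617 0.108 0.114] [71 69 65]
341 169 [0.617 0.108 0.11 ] [74 71 69]
341 170 [0.617 0.103 0.11 ] [70 70 69]
341 171 [0.618 0.109 0.102] [82 79 78]
341 172 [0.617 0.105 0.101] [81 79 77]
341 173 [0.618 0.108 0.095] [84 82 79]
341 174 [0.618 0.108 0.091] [78 77 75]
341 175 [0.621 0.125 0.075] [48 51 47]
341 176 [0.621 0.126 0.071] [50 48 52]
341 177 [0.621 0.125 0.067] [48 53 55]
341 178 [0.622 0.125 0.063] [52 56 56]
341 179 [0.621 0.122 0.062] [58 63 61]
341 180 [0.621 0.122 0.057] [52 53 57]
341 181 [0.621 0.12  0.055] [73 57 44]
341 182 [0.62  0.113 0.056] [82 61 40]
341 183 [0.619 0.109 0.056] [81 58 35]
343 164 [0.622 0.105 0.13 ] [71 72 70]
343 165 [0.623 0.109 0.124] [65 64 63]
343 166 [0.623 0.107 0.121] [73 73 70]
343 167 [0.623 0.106 0.118] [71 70 66]
343 168 [0.623 0.105 0.116] [68 65 64]
343 169 [0.623
[... 665 characters left out ...]
.103 0.124] [78 69 62]
345 167 [0.629 0.106 0.118] [84 74 66]
345 168 [0.629 0.107 0.114] [81 72 64]
345 169 [0.63  0.11  0.108] [74 66 58]
345 170 [0.629 0.104 0.108] [91 77 63]
345 171 [0.629 0.105 0.104] [99 83 69]
345 172 [0.63  0.107 0.098] [104  91  77]
345 173 [0.629 0.103 0.097] [93 83 69]
345 174 [0.63  0.105 0.093] [72 58 51]
345 175 [0.639 0.154 0.052] [112  82  52]
345 176 [0.637 0.141 0.058] [129  93  59]
345 177 [0.637 0.139 0.056] [135  99  60]
345 178 [0.636 0.136 0.054] [135  99  59]
345 179 [0.635 0.128 0.056] [94 70 45]
345 180 [0.634 0.124 0.055] [76 54 33]
345 181 [0.632 0.113 0.06 ] [80 58 35]
345 182 [0.632 0.11  0.058] [78 57 33]
345 183 [0.632 0.108 0.055] [80 57 39]
```

{"op": "carry_out", "data": {
  "grip": [0.01, 0.01, 0.01, 0.01, 0.01],
  "offset": [
    [0.001, 0, 0.001],
    [0, 0, 0.001],
    [0, 0, 0.001],
    [0, 0, 0.0005],
    [0, 0, 0]
  ],
  "rot": [
    [0, 0, 0],
    [0, 0, 0],
    [0, 0, 0],
    [0, 0, 0],
    [0, 0, 0]
  ]
}}

```text
clock: 9.6
position: [0.6208, 0.1282, 0.0602]
tcp_rot: [-0.0, 1.0, 0.0, 0.0]
ft_force: [-0.6, -0.2, 0.7]
grip_width: 0.208
finger_force: 15.0
```

{"op": "carry_out", "data": {
  "grip": [0.025, 0.035, 0.045, 0.045, 0.045, 0.05, 0.06, 0.07],
  "offset": [
    [0, 0, 0],
    [0, 0, 0],
    [0, 0, 0],
    [0, 0, -0.01],
    [0, 0, -0.03],
    [0, 0, -0.04],
    [0.02, 0.001, -0.01],
    [0.02, 0.001, 0]
  ],
  "rot": [
    [0, 0, 0],
    [0, 0, 0],
    [0, 0, 0],
    [0, 0, 0],
    [0, 0, 0],
    [0, 0, 0],
    [0, 0, 0],
    [0, 0, 0]
  ]
}}

```text
clock: 10.4
position: [0.5827, 0.1305, 0.1538]
tcp_rot: [0.0, 1.0, 0.0, 0.003]
ft_force: [-0.7, 0.1, -0.9]
grip_width: 0.665
finger_force: 0.0
```

{"op": "carry_out", "data": {
  "grip": [0.08, 0.08, 0.08, 0.08, 0.08],
  "offset": [
    [0.018, 0.001, 0],
    [0, 0, 0],
    [0, 0, 0],
    [0, 0, 0],
    [0, 0, 0]
  ],
  "rot": [
    [0, 0, 0],
    [0, 0, 0],
    [0, 0, 0],
    [0, 0, 0],
    [0, 0, 0]
  ]
}}

```text
clock: 10.9
position: [0.5636, 0.1311, 0.1501]
tcp_rot: [0.0, 1.0, 0.0, 0.0]
ft_force: [-0.4, -0.2, -0.2]
grip_width: 0.851
finger_force: 0.0
```

Run:
```python
from h import *
print(bot.observe()["position"],bot.observe()["joints"].round(3))
o=[]
for n,b in(("side",(290,130,360,210)),("top",(250,150,320,230))):
    c=vision.read_camera(n); np.save(n+"8.npy",c,allow_pickle=True)
    o.append(cv2.resize(c["color"][b[1]:b[3],b[0]:b[2]][:,:,::-1],(394,450),interpolation=cv2.INTER_CUBIC))
cv2.imwrite("pics/s8.png",np.clip(np.hstack(o)*1.5,0,255).astype(np.uint8));
```

```text
[0.56357554 0.13107975 0.15007367] [ 0.108  0.305  1.561  0.     1.275 -1.462]
```

View pics/s8.png

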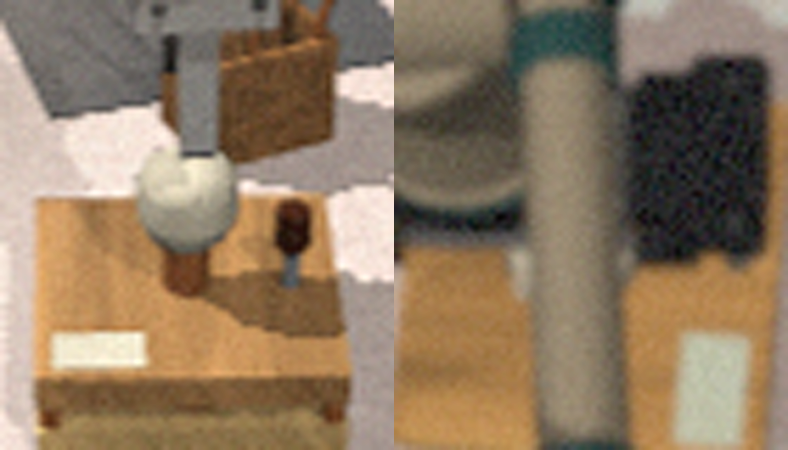

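Left view: the pin stands upright in the guide hole, grip at (293,228). The head is centred at about (187,198), and the near finger at (199,110) looks slightly to its right, so I'll check that with numbers.

Run:
```python
from h import *
c=load("side8.npy")
f=lambda u,v:((u+.5)*70/394-.5+290,(v+.5)*80/450-.5+130)
print("head axis at h .113", [unproj(c,*f(u,200),h=.113).round(4) for u in(137,187.5,238)])
q=[]
for v in range(150,180):
  for u in range(310,336):
    p=unproj(c,u,v,z=c["z_map"][v,u])
    if p[2]>.1 and p[1]>.085 and p[1]<.17: q.append(p)
q=np.array(q);b=q[(q[:,2]>.104)&(q[:,2]<.122)]
r=np.linalg.lstsq(np.c_[2*b[:,:2],np.ones(len(b))],(b[:,:2]**2).sum(1),rcond=None)[0]
print("circle",r[:2],np.sqrt(r[2]+r[0]**2+r[1]**2),len(b),b.min(0),b.max(0))
for vv in(100,120,140):
    for e in (186,199,212):
        u,v=map(round,f(e,vv)); print(unproj(c,u,v,z=c["z_map"][v,u]).round(4),end=' ')
print()
b=[]
for v in range(165,175):
  for u in range(336,348):
    p=unproj(c,u,v,z=c["z_map"][v,u])
    if .08<p[2]<.11 and p[1]<.14: b.append(p)
b=np.array(b);print("grip",b.min(0),b.max(0),len(b))
```

```text
head axis at h .113 [array([0.5371, 0.1327, 0.113 ]), array([0.5644, 0.1298, 0.113 ]), array([0.5918, 0.127 , 0.113 ])]
circle [0.56597777 0.12889235] 0.025209379464568988 85 [0.5395556  0.09961366 0.10417054] [0.59199111 0.12757143 0.12197335]
[0.5576 0.0782 0.2118] [0.5634 0.0788 0.211 ] [0.5693 0.08   0.2099] [0.5577 0.0778 0.1986] [0.5638 0.0803 0.1966] [0.5694 0.0792 0.1969] [0.5577 0.0772 0.1888] [0.5635 0.077  0.1886] [0.5696 0.0796 0.1864] 
grip [0.61421704 0.11424871 0.08267073] [0.6336448  0.13793262 0.1067994 ] 60
```

{"op": "carry_out", "data": {
  "grip": [0.08, 0.08, 0.08, 0.08, 0.08],
  "offset": [
    [0, -0.0005, 0.03],
    [0, 0, 0.025],
    [0, 0, 0.015],
    [0, 0, 0.01],
    [0, 0, 0]
  ],
  "rot": [
    [0, 0, 0],
    [0, 0, 0],
    [0, 0, 0],
    [0, 0, 0],
    [0, 0, 0]
  ],
  "squeeze": 5
}}

```text
clock: 11.5
position: [0.5618, 0.1305, 0.0687]
tcp_rot: [-0.0, 1.0, -0.0, -0.001]
ft_force: [-1.1, -0.5, 0.2]
grip_width: 0.853
finger_force: 0.0
```

{"op": "carry_out", "data": {
  "grip": [0.07, 0.065, 0.061, 0.058, 0.055, 0.052, 0.05, 0.05],
  "offset": [
    [0, 0, 0],
    [0, 0, 0],
    [0, 0, 0],
    [0, 0, 0],
    [0, 0, 0],
    [0, 0, 0],
    [0, 0, 0],
    [0, 0, 0]
  ],
  "rot": [
    [0, 0, 0],
    [0, 0, 0],
    [0, 0, 0],
    [0, 0, 0],
    [0, 0, 0],
    [0, 0, 0],
    [0, 0, 0],
    [0, 0, 0]
  ]
}}

```text
clock: 12.3
position: [0.563, 0.1314, 0.0708]
tcp_rot: [-0.0, 1.0, 0.001, 0.001]
ft_force: [0.4, 3.5, 4.1]
grip_width: 0.591
finger_force: 5.0
```

{"op": "carry_out", "data": {
  "grip": [0.05, 0.05, 0.05, 0.05, 0.05, 0.05],
  "offset": [
    [0, 0.0005, 0],
    [0, 0, 0],
    [0, 0, 0],
    [0, 0, 0],
    [0, 0, 0],
    [0, 0, 0]
  ],
  "rot": [
    [0, 0, 0],
    [0, 0, 0],
    [0, 0, 0.02],
    [0, 0, 0.025],
    [0, 0, 0.025],
    [0, 0, 0]
  ],
  "squeeze": 13
}}

```text
clock: 12.9
position: [0.563, 0.1316, 0.0708]
tcp_rot: [0.035, 0.999, 0.0, 0.001]
ft_force: [-0.9, 3.2, 6.7]
grip_width: 0.588
finger_force: 13.0
```

```bash
cat > st.py <<'E'
from h import *
s=bot.observe(); print(s["clock"],s["position"].round(4),"F",s["ft_force"].round(2),"T",s["torque"].round(3),"j6",s["joints"][5].round(3),s["finger_force"])
c=vision.read_camera("side"); b=[];hd=[]
for v in range(160,180):
  for u in range(336,348):
    p=unproj(c,u,v,z=c["z_map"][v,u]); k=c["color"][v,u].astype(int)
    if .065<p[2]<.12 and p[1]<.14 and .60<p[0]<.64 and k[0]-k[2]<35 and k.sum()<150: b.append(p)
b=np.array(b); print("grip n",len(b),"z max",np.sort(b[:,2])[-6:].round(4),"zmin",np.sort(b[:,2])[:3].round(4))
np.save("sideL.npy",c,allow_pickle=True)
E
python3 st.py
```

```text
12.9 [0.563  0.1316 0.0708] F [-0.89  3.19  6.71] T [0.731 0.085 0.004] j6 -1.392 13.000636528304312
grip n 49 z max [0.1069 0.1079 0.1082 0.1083 0.1089 0.1094] zmin [0.0754 0.0805 0.0813]
```

{"op": "carry_out", "data": {
  "grip": [0.05, 0.05, 0.05, 0.05],
  "offset": [
    [0, 0, 0],
    [0, 0, 0],
    [0, 0, 0],
    [0, 0, 0]
  ],
  "rot": [
    [0, 0, 0.025],
    [0, 0, 0.025],
    [0, 0, 0.025],
    [0, 0, 0.025]
  ]
}}

```text
clock: 13.35
position: [0.5631, 0.1317, 0.0708]
tcp_rot: [0.085, 0.996, 0.001, 0.001]
ft_force: [-0.3, 2.8, 5.3]
grip_width: 0.596
finger_force: 13.0
```

```bash
python3 st.py
python3 - <<'E'
from h import *
o=[]
for n in("side0","side8","sideL"):
    c=load(n+".npy"); o.append(cv2.resize(c["color"][145:195,305:355][:,:,::-1],(266,266),interpolation=cv2.INTER_CUBIC))
cv2.imwrite("pics/s9.png",np.clip(np.hstack(o)*1.5,0,255).astype(np.uint8))
E
```

```text
13.35 [0.5631 0.1317 0.0708] F [-0.29  2.77  5.3 ] T [0.753 0.004 0.136] j6 -1.292 12.9997532289417
grip n 51 z max [0.1067 0.107  0.1071 0.1085 0.1088 0.1095] zmin [0.0673 0.0776 0.0792]
```

View pics/s9.png

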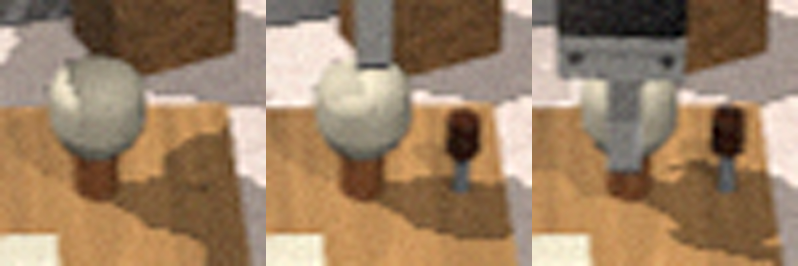

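The pin is still standing up and the head is centred between the fingers. Torque is 0.136 N m while turning, so head and bushing turn together.

{"op": "carry_out", "data": {
  "grip": [0.05, 0.05, 0.05, 0.05, 0.05],
  "offset": [
    [0, 0, 0],
    [0, 0, 0],
    [0, 0, 0],
    [0, 0, 0],
    [0, 0, 0]
  ],
  "rot": [
    [0, 0, 0.025],
    [0, 0, 0.025],
    [0, 0, 0.025],
    [0, 0, 0.025],
    [0, 0, 0.025]
  ]
}}

```text
clock: 13.9
position: [0.5631, 0.1318, 0.0708]
tcp_rot: [0.147, 0.989, 0.001, 0.001]
ft_force: [-1.1, 3.2, 5.1]
grip_width: 0.592
finger_force: 13.0
```

```bash
python3 st.py
```

```text
13.9 [0.5631 0.1318 0.0708] F [-1.08  3.21  5.05] T [0.797 0.051 0.149] j6 -1.167 12.99977075192146
grip n 47 z max [0.1055 0.1056 0.1056 0.1064 0.1067 0.1081] zmin [0.0779 0.078  0.0804]
```

{"op": "carry_out", "data": {
  "grip": [0.05, 0.05, 0.05, 0.05, 0.05],
  "offset": [
    [0, 0, 0],
    [0, 0, 0],
    [0, 0, 0],
    [0, 0, 0],
    [0, 0, 0]
  ],
  "rot": [
    [0, 0, 0.025],
    [0, 0, 0.025],
    [0, 0, 0.025],
    [0, 0, 0.025],
    [0, 0, 0.025]
  ]
}}

```text
clock: 14.45
position: [0.5631, 0.1319, 0.0708]
tcp_rot: [0.209, 0.978, 0.001, 0.001]
ft_force: [-0.4, 4.1, 4.9]
grip_width: 0.59
finger_force: 13.0
```

```bash
python3 st.py
```

```text
14.45 [0.5631 0.1319 0.0708] F [-0.36  4.1   4.94] T [ 0.828 -0.045  0.174] j6 -1.042 12.999751394090708
grip n 47 z max [0.1066 0.1068 0.1069 0.108  0.1082 0.1083] zmin [0.0756 0.077  0.0818]
```

{"op": "carry_out", "data": {
  "grip": [0.05, 0.05, 0.05, 0.05, 0.05],
  "offset": [
    [0, 0, 0],
    [0, 0, 0],
    [0, 0, 0],
    [0, 0, 0],
    [0, 0, 0]
  ],
  "rot": [
    [0, 0, 0.025],
    [0, 0, 0.025],
    [0, 0, 0.025],
    [0, 0, 0.025],
    [0, 0, 0.025]
  ]
}}

```text
clock: 15.0
position: [0.5632, 0.1321, 0.0708]
tcp_rot: [0.269, 0.963, 0.001, 0.001]
ft_force: [-0.2, 5.2, 6.2]
grip_width: 0.592
finger_force: 13.0
```

```bash
python3 st.py
```

```text
15.0 [0.5632 0.1321 0.0708] F [-0.25  5.2   6.23] T [0.775 0.044 0.158] j6 -0.917 12.999652223516023
grip n 47 z max [0.1052 0.1057 0.1057 0.106  0.1085 0.1104] zmin [0.0779 0.0795 0.0809]
```

{"op": "carry_out", "data": {
  "grip": [0.05, 0.05, 0.05, 0.05, 0.05],
  "offset": [
    [0.0005, 0.0008, 0],
    [0, 0, 0],
    [0, 0, 0],
    [0, 0, 0],
    [0, 0, 0]
  ],
  "rot": [
    [0, 0, 0.025],
    [0, 0, 0.025],
    [0, 0, 0.025],
    [0, 0, 0.025],
    [0, 0, 0.025]
  ]
}}

```text
clock: 15.55
position: [0.5633, 0.1323, 0.0708]
tcp_rot: [0.329, 0.944, 0.0, 0.001]
ft_force: [-0.4, 4.1, 5.5]
grip_width: 0.591
finger_force: 13.0
```

```bash
python3 st.py
```

```text
15.55 [0.5633 0.1323 0.0708] F [-0.4   4.14  5.52] T [ 0.559 -0.017  0.097] j6 -0.79 12.999688959826017
grip n 48 z max [0.1056 0.106  0.1065 0.1065 0.1069 0.1086] zmin [0.0764 0.0767 0.0794]
```

{"op": "carry_out", "data": {
  "grip": [0.05, 0.05, 0.05, 0.05, 0.05],
  "offset": [
    [0.0003, 0.0003, 0],
    [0, 0, 0],
    [0, 0, 0],
    [0, 0, 0],
    [0, 0, 0]
  ],
  "rot": [
    [0, 0, 0.025],
    [0, 0, 0.025],
    [0, 0, 0.025],
    [0, 0, 0.025],
    [0, 0, 0.025]
  ]
}}

```text
clock: 16.1
position: [0.5634, 0.1325, 0.0708]
tcp_rot: [0.387, 0.922, 0.0, 0.001]
ft_force: [-0.2, 2.6, 4.3]
grip_width: 0.593
finger_force: 13.0
```

```bash
python3 st.py
```

```text
16.1 [0.5634 0.1325 0.0708] F [-0.23  2.58  4.32] T [ 0.442 -0.026  0.193] j6 -0.664 12.999681854416849
grip n 47 z max [0.1051 0.1051 0.1052 0.1061 0.1072 0.109 ] zmin [0.0783 0.0789 0.079 ]
```

{"op": "carry_out", "data": {
  "grip": [0.05, 0.05, 0.05, 0.05, 0.05],
  "offset": [
    [0, 0, 0],
    [0, 0, 0],
    [0, 0, 0],
    [0, 0, 0],
    [0, 0, 0]
  ],
  "rot": [
    [0, 0, 0.025],
    [0, 0, 0.025],
    [0, 0, 0.025],
    [0, 0, 0.025],
    [0, 0, 0.025]
  ]
}}

```text
clock: 16.65
position: [0.5635, 0.1326, 0.0708]
tcp_rot: [0.444, 0.896, 0.001, 0.001]
ft_force: [1.2, 3.5, 5.2]
grip_width: 0.594
finger_force: 13.0
```

```bash
python3 st.py
```

```text
16.65 [0.5635 0.1326 0.0708] F [1.19 3.52 5.22] T [ 0.472 -0.08   0.191] j6 -0.539 12.999707394774305
grip n 50 z max [0.1049 0.1051 0.1055 0.106  0.106  0.1072] zmin [0.0764 0.0778 0.0784]
```

{"op": "carry_out", "data": {
  "grip": [0.05, 0.05, 0.05, 0.05, 0.05],
  "offset": [
    [0, 0, 0],
    [0, 0, 0],
    [0, 0, 0],
    [0, 0, 0],
    [0, 0, 0]
  ],
  "rot": [
    [0, 0, 0.025],
    [0, 0, 0.025],
    [0, 0, 0.025],
    [0, 0, 0.025],
    [0, 0, 0.025]
  ]
}}

```text
clock: 17.2
position: [0.5636, 0.1327, 0.0708]
tcp_rot: [0.499, 0.866, 0.001, 0.001]
ft_force: [0.4, 2.8, 5.1]
grip_width: 0.594
finger_force: 13.0
```

```bash
python3 st.py
```

```text
17.2 [0.5636 0.1327 0.0708] F [0.42 2.83 5.09] T [ 0.483 -0.143  0.164] j6 -0.414 12.999669418204576
grip n 50 z max [0.1066 0.1069 0.107  0.1078 0.1079 0.1097] zmin [0.0791 0.0794 0.0806]
```

{"op": "carry_out", "data": {
  "grip": [0.05, 0.05, 0.05, 0.05, 0.05],
  "offset": [
    [0, 0, 0],
    [0, 0, 0],
    [0, 0, 0],
    [0, 0, 0],
    [0, 0, 0]
  ],
  "rot": [
    [0, 0, 0.025],
    [0, 0, 0.025],
    [0, 0, 0.025],
    [0, 0, 0.025],
    [0, 0, 0.025]
  ]
}}

```text
clock: 17.75
position: [0.5638, 0.1328, 0.0708]
tcp_rot: [0.552, 0.834, 0.001, 0.001]
ft_force: [1.5, 3.1, 5.1]
grip_width: 0.594
finger_force: 13.0
```

```bash
python3 st.py
```

```text
17.75 [0.5638 0.1328 0.0708] F [1.54 3.14 5.06] T [ 0.523 -0.167  0.159] j6 -0.289 12.999640906200511
grip n 50 z max [0.1064 0.1066 0.1069 0.107  0.1071 0.109 ] zmin [0.0811 0.0814 0.0821]
```

{"op": "carry_out", "data": {
  "grip": [0.05, 0.05, 0.05, 0.05, 0.05],
  "offset": [
    [0, 0, 0],
    [0, 0, 0],
    [0, 0, 0],
    [0, 0, 0],
    [0, 0, 0]
  ],
  "rot": [
    [0, 0, 0.025],
    [0, 0, 0.025],
    [0, 0, 0.025],
    [0, 0, 0.025],
    [0, 0, 0.025]
  ]
}}

```text
clock: 18.3
position: [0.5639, 0.1328, 0.0708]
tcp_rot: [0.603, 0.798, 0.001, 0.001]
ft_force: [2.3, 2.8, 4.1]
grip_width: 0.593
finger_force: 13.0
```

```bash
python3 st.py
```

```text
18.3 [0.5639 0.1328 0.0708] F [2.31 2.8  4.1 ] T [ 0.588 -0.274  0.419] j6 -0.165 12.999860340496525
grip n 50 z max [0.0945 0.0949 0.0957 0.096  0.0961 0.0969] zmin [0.0698 0.0699 0.0708]
```

The pin dropped 12 mm and the torque rose to 0.42 N m: it has caught. I'll ease back.

{"op": "carry_out", "data": {
  "grip": [0.05, 0.05, 0.05],
  "offset": [
    [0, 0, 0],
    [0, 0, 0],
    [0, 0, 0]
  ],
  "rot": [
    [0, 0, -0.02],
    [0, 0, -0.02],
    [0, 0, 0]
  ]
}}

```text
clock: 18.65
position: [0.5638, 0.1328, 0.0707]
tcp_rot: [0.587, 0.81, 0.001, 0.001]
ft_force: [1.0, 3.3, 5.4]
grip_width: 0.586
finger_force: 13.0
```

```bash
python3 st.py
```

```text
18.65 [0.5638 0.1328 0.0707] F [1.04 3.31 5.36] T [ 0.491 -0.253  0.029] j6 -0.205 13.000260223197984
grip n 50 z max [0.0936 0.0938 0.0946 0.0947 0.0948 0.0948] zmin [0.0678 0.068  0.0702]
```

{"op": "carry_out", "data": {
  "grip": [0.05, 0.05],
  "offset": [
    [0, 0, 0],
    [0, 0, 0]
  ],
  "rot": [
    [0, 0, -0.02],
    [0, 0, -0.015]
  ]
}}

```text
clock: 18.9
position: [0.5638, 0.1328, 0.0708]
tcp_rot: [0.573, 0.82, 0.001, 0.001]
ft_force: [1.9, 3.2, 5.0]
grip_width: 0.591
finger_force: 13.0
```

```bash
python3 st.py
```

```text
18.9 [0.5638 0.1328 0.0708] F [1.91 3.19 4.97] T [ 0.5   -0.18  -0.218] j6 -0.24 13.00061957896105
grip n 50 z max [0.0942 0.0944 0.0944 0.0948 0.0951 0.0954] zmin [0.0667 0.068  0.0683]
```

{"op": "carry_out", "data": {
  "grip": [0.06, 0.064, 0.064, 0.064, 0.064, 0.064, 0.064, 0.064],
  "offset": [
    [0, 0, 0],
    [0, 0, 0],
    [0, 0, 0],
    [0, 0, 0],
    [0, 0, -0.015],
    [0, 0, -0.025],
    [0, 0, -0.03],
    [0, 0, -0.02]
  ],
  "rot": [
    [0, 0, 0],
    [0, 0, 0],
    [0, 0, 0],
    [0, 0, 0],
    [0, 0, 0],
    [0, 0, 0],
    [0, 0, 0],
    [0, 0, 0]
  ]
}}

```text
clock: 19.75
position: [0.5627, 0.1323, 0.1617]
tcp_rot: [0.573, 0.82, 0.0, 0.0]
ft_force: [-0.2, -0.6, 0.5]
grip_width: 0.683
finger_force: 0.0
```

{"op": "carry_out", "data": {
  "grip": [0, 0, 0, 0, 0, 0, 0, 0],
  "offset": [
    [-0.012, 0.026, 0],
    [-0.012, 0.026, 0],
    [0, 0, 0],
    [0, 0, 0],
    [0, 0, 0],
    [0, 0, 0],
    [0, 0, 0],
    [0, 0, 0]
  ],
  "rot": [
    [0, 0, 0],
    [0, 0, 0],
    [0, 0, 0],
    [0, 0, 0],
    [0, 0, 0],
    [0, 0, 0],
    [0, 0, 0],
    [0, 0, 0]
  ]
}}

```text
clock: 20.55
position: [0.6191, 0.128, 0.1604]
tcp_rot: [0.573, 0.82, 0.0, 0.0]
ft_force: [0.3, -0.1, 0.2]
grip_width: 0.038
finger_force: 0.0
```

```bash
python3 st.py;  python3 - <<'E'
from h import *
o=[]
for n,b in(("side",(290,130,360,210)),("top",(250,150,320,230))):
    c=vision.read_camera(n); np.save(n+"9.npy",c,allow_pickle=True)
    o.append(cv2.resize(c["color"][b[1]:b[3],b[0]:b[2]][:,:,::-1],(394,450),interpolation=cv2.INTER_CUBIC))
cv2.imwrite("pics/s10.png",np.clip(np.hstack(o)*1.5,0,255).astype(np.uint8)); 
E
```

```text
20.55 [0.6191 0.128  0.1604] F [ 0.27 -0.1   0.22] T [-0.077 -0.005  0.028] j6 -0.257 0.0
grip n 44 z max [0.0923 0.0926 0.0937 0.0945 0.0947 0.0953] zmin [0.0661 0.0686 0.0705]
```

View pics/s10.png

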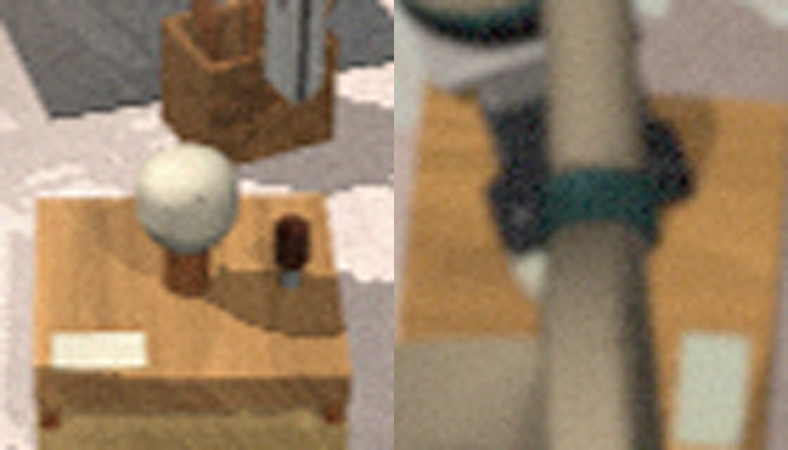

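Left view: the pin has dropped, with its grip at (291,242) and a little shaft still showing. The head is whole and the closed fingers hang above the pin at about (297,100). I'll press down from above.

{"op": "carry_out", "data": {
  "grip": [0, 0, 0, 0, 0, 0],
  "offset": [
    [-0.0005, 0.0015, 0.03],
    [0, 0, 0.03],
    [0, 0, 0.02],
    [0, 0, 0.006],
    [0, 0, 0],
    [0, 0, 0]
  ],
  "rot": [
    [0, 0, 0],
    [0, 0, 0],
    [0, 0, 0],
    [0, 0, 0],
    [0, 0, 0],
    [0, 0, 0]
  ]
}}

```text
clock: 21.3
position: [0.622, 0.1281, 0.0752]
tcp_rot: [0.573, 0.82, 0.001, 0.001]
ft_force: [-0.1, -0.1, -0.8]
grip_width: 0.005
finger_force: 0.0
```

{"op": "carry_out", "data": {
  "grip": [0, 0, 0, 0, 0, 0],
  "offset": [
    [0, 0, 0.002],
    [0, 0, 0.002],
    [0, 0, 0.001],
    [0, 0, 0.001],
    [0, 0, 0.001],
    [0, 0, 0.001]
  ],
  "rot": [
    [0, 0, 0],
    [0, 0, 0],
    [0, 0, 0],
    [0, 0, 0],
    [0, 0, 0],
    [0, 0, 0]
  ]
}}

```text
clock: 21.9
position: [0.6214, 0.1278, 0.0665]
tcp_rot: [0.573, 0.82, 0.0, 0.0]
ft_force: [0.0, -0.9, 4.7]
grip_width: 0.007
finger_force: 2.4
```

```bash
python3 st.py
```

```text
21.9 [0.6214 0.1278 0.0665] F [ 0.04 -0.92  4.67] T [-0.195  0.044  0.001] j6 -0.258 2.3550398473162204
grip n 35 z max [0.099  0.102  0.1063 0.1073 0.1125 0.1152] zmin [0.0653 0.0653 0.0663]
```

{"op": "carry_out", "data": {
  "grip": [0, 0, 0, 0, 0],
  "offset": [
    [0, 0, 0.001],
    [0, 0, 0.001],
    [0, 0, 0.001],
    [0, 0, 0.001],
    [0, 0, 0.001]
  ],
  "rot": [
    [0, 0, 0],
    [0, 0, 0],
    [0, 0, 0],
    [0, 0, 0],
    [0, 0, 0]
  ]
}}

```text
clock: 22.45
position: [0.6218, 0.1274, 0.0634]
tcp_rot: [0.573, 0.82, 0.0, 0.001]
ft_force: [-3.3, -2.0, 19.3]
grip_width: 0.001
finger_force: 9.7
```

```bash
python3 st.py
```

```text
22.45 [0.6218 0.1274 0.0634] F [-3.31 -2.   19.29] T [-0.618  0.655  0.044] j6 -0.258 9.732036874629557
grip n 33 z max [0.0983 0.0998 0.1008 0.106  0.1106 0.1134] zmin [0.0653 0.0654 0.067 ]
```

{"op": "carry_out", "data": {
  "grip": [0, 0, 0, 0],
  "offset": [
    [0, 0, -0.006],
    [0, 0, -0.02],
    [0, 0, -0.02],
    [0, 0, 0]
  ],
  "rot": [
    [0, 0, 0],
    [0, 0, 0],
    [0, 0, 0],
    [0, 0, 0]
  ]
}}

```text
clock: 22.9
position: [0.6224, 0.1283, 0.1087]
tcp_rot: [0.573, 0.82, 0.001, 0.001]
ft_force: [0.4, 0.1, -0.3]
grip_width: 0.007
finger_force: 0.0
```

```bash
python3 st.py
python3 - <<'E'
from h import *
for n in("side9","sideL"):
    c=load(n+".npy"); b=[]
    for v in range(162,182):
      for u in range(336,348):
        p=unproj(c,u,v,z=c["z_map"][v,u]); k=c["color"][v,u].astype(int)
        if .06<p[2]<.1 and p[1]<.14 and .60<p[0]<.64 and k.sum()<120 and k[0]>k[2]: b.append([u,v,*p])
    b=np.array(b); print(n,len(b),"uv mean",b[:,:2].mean(0),"rows",b[:,1].min(),b[:,1].max(),"x",b[:,2].min(),b[:,2].max(),"y",b[:,3].min(), "z",b[:,4].mean(), [ (v,b[b[:,1]==v][:,0].mean().round(2)) for v in np.unique(b[:,1])])
c=load("sideL.npy");b=(325,155,360,190)
cv2.imwrite("pics/s11.png",np.clip(np.hstack([cv2.resize(load(n+".npy")["color"][b[1]:b[3],b[0]:b[2]][:,:,::-1],(390,390),interpolation=cv2.INTER_CUBIC) for n in("side9","sideL")])*1.6,0,255).astype(np.uint8))
E
```

```text
22.9 [0.6224 0.1283 0.1087] F [ 0.37  0.14 -0.29] T [-0.014  0.054 -0.021] j6 -0.258 0.0
grip n 35 z max [0.082  0.0822 0.0823 0.0832 0.0832 0.0845] zmin [0.0652 0.0653 0.0657]
side9 48 uv mean [341.39583333 173.        ] rows 169.0 177.0 x 0.6141722809246375 0.6304373322425929 y 0.11634835257652287 z 0.08349268651942825 [(np.float64(169.0), np.float64(341.5)), (np.float64(170.0), np.float64(341.0)), (np.float64(171.0), np.float64(341.5)), (np.float64(172.0), np.float64(341.5)), (np.float64(173.0), np.float64(341.5)), (np.float64(174.0), np.float64(341.5)), (np.float64(175.0), np.float64(341.5)), (np.float64(176.0), np.float64(341.0)), (np.float64(177.0), np.float64(341.5))]
sideL 42 uv mean [341.11904762 175.9047619 ] rows 172.0 180.0 x 0.6146066823034673 0.6282134749093463 y 0.1159883837304162 z 0.07318226506096147 [(np.float64(172.0), np.float64(341.5)), (np.float64(173.0), np.float64(341.0)), (np.float64(174.0), np.float64(341.0)), (np.float64(175.0), np.float64(341.0)), (np.float64(176.0), np.float64(341.0)), (np.float64(177.0), np.float64(341.0)), (np.float64(178.0), np.float64(341.0)), (np.float64(179.0), np.float64(341.0)), (np.float64(180.0), np.float64(342.0))]
```

View pics/s11.png

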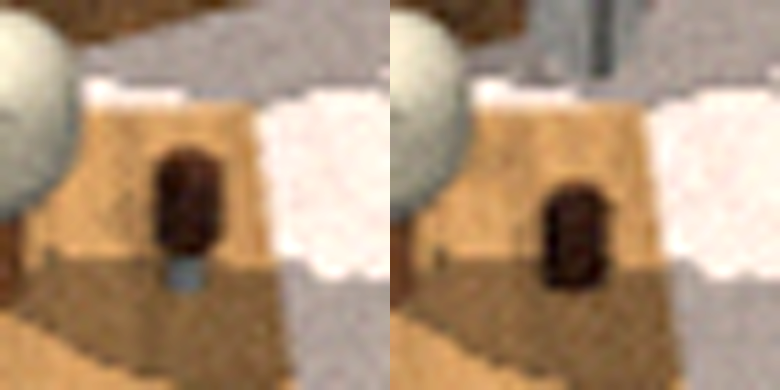

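The right crop shows the grip sitting on the board with no shaft visible. Its top is 12 mm lower than before, so the pin is home: the 19 N was the grip meeting the board. The fingers are clear, so I'm handing in.

```bash
python3 -c "
from station import hand_in
print(hand_in())"
```

```text
the job is handed in; nothing more can be done
None
```

The job is handed in, with no verdict returned: the head was turned until the pin caught, then eased back, and the long pin is pushed fully home with its grip on the top board.

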